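Make up two repair kits at the violin maker's bench

TASK

From the stock on the bench make up two kits: a gluing kit in the green tray (the white cup, lifted out of the orange one it is nested in, and the wooden spool clamp) and a set-up kit in the blue tray (the rosin block and the tin with the yellow lid). Put one thing in each compartment, in whichever you like, right way up and flat on the tray's floor. Leave the orange cup, the black-lidded tin, the varnish bottle and the little plane where they are.

Things in the scene. Friction and masses are not known exactly. Their poses are not given: they have to be found in the camera images.
- tray_green: Green-painted kit tray, cork floor, fixed to the bench, turned up to 20 degrees. 186 mm (x, long side) by 96 mm (y), walls 6 mm thick, 16 mm high; a cross wall as high makes two compartments, 84 by 84 mm inside, centred 45 mm either side of the origin along x. Origin: centre of the underside, floor 5 mm above it, z up.
- tray_blue: Blue-painted kit tray, cork floor, fixed to the bench, turned up to 20 degrees. 186 mm (x, long side) by 96 mm (y), walls 6 mm thick, 16 mm high; a cross wall as high makes two compartments, 84 by 84 mm inside, centred 45 mm either side of the origin along x. Origin: centre of the underside, floor 5 mm above it, z up.
- cup_upper: White round plastic cup, tapering from 56 mm across the rim to 44 mm across the base, 80 mm high, wall 3 mm. Origin: centre of the underside, z up. About 40 g. It starts loosely nested in the orange cup, its underside 4 mm above the bench, so its top 32 mm stand free above the orange rim. To be moved.
- cup_lower: Orange plastic cup, round, tapering from 72 mm across the rim to 52 mm across the base, 52 mm high, wall 3 mm, floor 4 mm thick, standing loose on the bench with the white cup in it. Origin: centre of the underside, z up. About 90 g. Stays in the stock.
- clamp: Spool clamp standing on end: two dark wooden spools of 38 mm diameter on one steel rod, the lower from 0 to 24 mm, the upper from 36 to 58 mm above its foot, with a brass wing nut (28 mm wide) on top; the rod ends at 74 mm. One rigid piece. Origin: centre of the foot, z up. About 110 g. To be moved.
- rosin: Rosin block lying flat: dark wooden case 60 mm (its x) by 34 mm (its y) by 20 mm high, with a 50 by 26 mm amber rosin cake standing 6 mm proud of its top, 26 mm high in all. Origin: centre of the underside, z up. About 70 g. To be moved.
- tin_yellow: Tin of peg paste with a YELLOW lid, to be moved. Round flat tin, 46 mm across the lid (44 mm below it), 30 mm high, aluminium body; origin: centre of the underside, z up. About 80 g.
- tin_black: Tin with a BLACK lid, stays in the stock. Round flat tin, 46 mm across the lid (44 mm below it), 30 mm high, aluminium body; origin: centre of the underside, z up. About 80 g.
- varnish: Amber glass bottle with a black cap and paper label, 52 mm diameter, 100 mm high. A bystander. Origin: centre of the underside.
- plane: Small brass thumb plane with dark wood grips, 80 mm (its x) by 30 mm, 28 mm high. A bystander. Origin: centre of the underside.
Mind the look-alikes: they are no part of the job. Leave any pink look-alike of the tray_green alone.

How it is judged:
By the outcome, as a careful person would: the job done as asked, in the order asked, and still so for the second after the job is handed in, with the robot touching nothing.
It also fails if it takes over 99 s, if anything falls off the work surface, if the arm or the gripper's body presses on something with over 40 N, if the wrist force passes 120 N, or if a joint passes its speed limit or range.

ROBOT

A 6-joint arm with a two-finger parallel gripper is mounted at the origin on the work surface. World frame = base frame: x ahead of the robot, y to its left, z up, the work surface at z = 0. Lengths are in m, angles in rad, forces in N, time in s.
With the tool pointing down it reaches from about 0.275 to 0.75 m from the base axis. Payload 10.2 kg.
Tool frame: the origin (TCP) lies between the finger pads; the fingertips stand 8 mm ahead of it and the grasp point (between the pads) lies 11 mm behind it (env.tip_extent is the distance from the TCP to the fingertips, in m); z points along the fingers, x is the direction in which the jaws open and shut, and the axes are right-handed (so a half turn about z gives the same grasp; the last joint's range is limited). The gripper opens to 88 mm and grips with 3 to 60 N. Pads are 18 mm wide; open, the fingers measure 123 mm over their backs; the gripper's body (75 mm by 187 mm) begins 45 mm behind the grasp point.
Start: joints at [1.057, 0.313, 1.498, -0, 1.331, -0.223], TCP at [0.151, 0.503, 0.247] pointing down, gripper open.
Joint ranges: [-2.94, 2.94], [-0.97, 2.17], [0.19, 2.56], [-1.23, 4.37], [0.02, 3.11], [-2.88, 2.88]. Speed limits (rad/s): [2.39, 2.39, 3.01, 3.14, 3.14, 3.14].

INTERFACE

Orientations are given as a unit quaternion [x, y, z, w].
In Python, from bench import env gives the robot as it stands.
- The arm moves only by the tool jog_arm, never from a script. Its argument "deltas" is a list that holds one entry, the list of rows, each a list of 7 numbers: the opening in per cent of the stroke, from 0 (shut) to 100 (fully open), then the shift along the world's x, y, z in m, then the turn, a rotation vector about the world's x, y, z in degrees. In form: [[[claw, x, y, z, ax, ay, az], ...]]. A call has 1 to 12 rows; each row shifts and turns the commanded pose from where the row before left it; what a row does not reach is not made up. A row lasts 1/10 s, in which the tool goes at most 50 mm and 8.59 degrees, less where a joint would pass 70% of its speed; a pose out of reach is approached as far as the arm can. A call with a gripper value outside its range is refused whole. The fingers move at their own pace and stop on an object; "newtons" is the grip in N (left out, the last holds). Time passes only in rows, so rows that do not move let the fingers close. It gives the time, the measured TCP pose, the force and the opening at its end, in the units of the state.
- env.observe(): the state, without advancing time (a new reading comes with each control period).
- env.get_image(name): name is "scene" or "top" or "wrist"; returns a dict with "img" (384x512x3 uint8, red, green, blue), "fx", "fy", "cx", "cy" (pixels), "dist_coeffs" ([k1, k2, p1, p2, k3] as OpenCV has them; the pictures are not rectified), "view" (4x4, takes a point from world to camera coordinates). Camera axes: x right, y up, looking along -z (the intrinsics and any distortion apply to the point x, -y, -z); pixel columns grow to the right and rows downward; lengths in m; the calibration is good to about 2 mm. A picture is of the moment at which its call begins. There is no depth.
- env.job_done(): hands the job in, once; it reports no verdict.
The state is a dict: "t": time; "qpos": joint angles; "joint_vel": joint speeds; "tau": joint torques, N m; "eef_pos": TCP position; "eef_rot": TCP orientation; "ft_force": force on the tool from outside, world axes, zero at the start; "ft_torque": the same for the moment, N m; "gripper_width": finger opening in m.
Only numpy, scipy, OpenCV 4.12 (cv2) and the standard library are available. Lean on these libraries where they do the work, as an engineer would, in place of code of your own. Each camera call takes 0.05 s, during which the arm holds its last target.

## Working session

There is one attempt and no reset: what is moved stays moved. The work goes in short steps, Python scripts to look and compute and a tool call to move; the robot and the scene stay as the last step left them, time stands still between calls to the robot, and variables do not carry over. Pictures are saved under pics/ and viewed, and the job is handed in when it is done.

Besides the shell and the picture viewer there is one more tool, called after "Call:" by a JSON object that holds its "name" and its "arguments". jog_arm: Moves the arm, as the interface text tells. Its arguments: {"type":"object","properties":{"deltas":{"type":"array","items":{"type":"array","items":{"type":"array","items":{"type":"number"}}}},"newtons":{"type":"number"}},"required":["deltas"]}

```bash
ls; mkdir -p pics; python3 - <<'E'
from bench import env
import cv2
s=env.observe(); print({k:(v if k in('t','eef_pos','eef_rot','gripper_width','ft_force') else '') for k,v in s.items()}); print(env.tip_extent)
for n in("top","scene"):
    d=env.get_image(n); cv2.imwrite(f'pics/{n}0.png',d['img'][:,:,::-1]); print(n,d['fx'],d['fy'],d['cx'],d['cy'],d['dist_coeffs']); print(d['view'])
E
```

```text
pics
{'t': 0.0, 'qpos': '', 'joint_vel': '', 'tau': '', 'eef_pos': array([0.15043261, 0.50274737, 0.24618811]), 'eef_rot': array([ 8.02103454e-01,  5.97184787e-01, -5.60494961e-04,  2.55386751e-04]), 'ft_force': array([-0.25249567, -0.67761298, -0.30811758]), 'ft_torque': '', 'gripper_width': 0.08829641441244607}
0.008
top 395.3422473046302 395.3422473046302 256.45029296654565 185.89617121664602 [-0.07929838  0.          0.          0.          0.        ]
[[-0.02884345 -0.99944288 -0.01679226  0.05597461]
 [ 0.99189053 -0.03069767  0.12333218 -0.48479674]
 [-0.12377895 -0.01309875  0.99222336 -1.04865474]
 [ 0.          0.          0.          1.        ]]
scene 353.44753945540543 353.44753945540543 258.98065468823756 188.45749155009054 [-0.01671133  0.          0.          0.          0.        ]
[[ 0.60028421  0.79974814 -0.00786053 -0.2849654 ]
 [-0.47485606  0.36429701  0.80112384  0.17239198]
 [ 0.64356087 -0.47716937  0.59844699 -1.34011558]
 [ 0.          0.          0.          1.        ]]
```

View pics/top0.png

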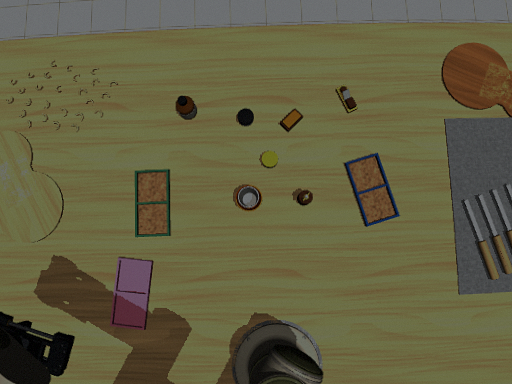

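View pics/scene0.png

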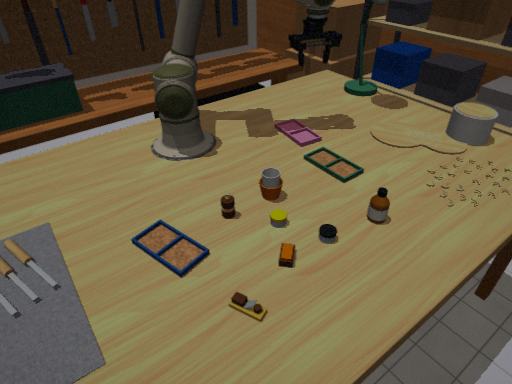

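Top view: green tray at (152,203), blue tray (371,189), cups (248,197), clamp (303,197), yellow tin (269,158), rosin (291,120), black tin (245,117), plane (346,98), varnish (186,106), and the pink decoy (132,293).

```bash
cat > h.py <<'E'
import numpy as np, cv2
from bench import env
def ray(d,px):
    K=np.array([[d['fx'],0,d['cx']],[0,d['fy'],d['cy']],[0,0,1]])
    u=cv2.undistortPoints(np.array(px,float).reshape(-1,1,2),K,np.array(d['dist_coeffs'])).reshape(-1,2)
    V=np.array(d['view']);R=V[:3,:3];c=-R.T@V[:3,3]
    return c,np.c_[u[:,0],-u[:,1],-np.ones(len(u))]@R
def onz(d,px,z):
    c,r=ray(d,px); return c+r*((z-c[2])/r[:,2])[:,None]
def mask(d,lo,hi,box=None):
    h=cv2.cvtColor(d['img'],cv2.COLOR_RGB2HSV); m=cv2.inRange(h,np.array(lo),np.array(hi))
    if box: x0,y0,x1,y1=box; k=np.zeros_like(m);k[y0:y1,x0:x1]=255;m&=k
    return m
def big(m):
    c,_=cv2.findContours(m,cv2.RETR_EXTERNAL,cv2.CHAIN_APPROX_NONE); return max(c,key=cv2.contourArea)
def up(d,box,f,name):
    x0,y0,x1,y1=box; cv2.imwrite('pics/'+name,cv2.resize(d['img'][y0:y1,x0:x1,::-1],None,fx=f,fy=f,interpolation=cv2.INTER_CUBIC))
E
python3 - <<'E'
from h import *
d=env.get_image('top'); up(d,(225,80,415,235),4,'t_a.png'); s=env.get_image('scene'); up(s,(120,120,420,330),2.6,'s_a.png')
def tray(lo,hi,box,n):
    m=mask(d,lo,hi,box); p=np.vstack([c.reshape(-1,2) for c in cv2.findContours(m,cv2.RETR_EXTERNAL,cv2.CHAIN_APPROX_NONE)[0] if cv2.contourArea(c)>5])
    w=onz(d,p,0.016)
    r=cv2.minAreaRect((w[:,:2]*1000).astype(np.float32)); print(n,r)
tray((50,90,30),(90,255,255),(125,160,180,245),'green')
tray((105,120,30),(130,255,255),(335,145,410,235),'blue')
for n,lo,hi,box,z in [('yel',(24,200,100),(34,255,255),(255,145,285,172),.03),]:
    c=big(mask(d,lo,hi,box)); w=onz(d,c.reshape(-1,2),z); print(n,cv2.minEnclosingCircle((w[:,:2]*1000).astype(np.float32)),cv2.minAreaRect((w[:,:2]*1000).astype(np.float32)))
E
```

```text
green ((450.5641784667969, 334.0548400878906), (185.24267578125, 95.41703796386719), 0.47166964411735535)
blue ((470.1156005859375, -277.2948913574219), (184.725341796875, 96.19328308105469), 15.625913619995117)
yel ((554.1709594726562, 2.199984550476074), 9.999999747378752e-05) ((554.1709594726562, 2.199984550476074), (0.0, 0.0), 0.0)
```

View pics/t_a.png

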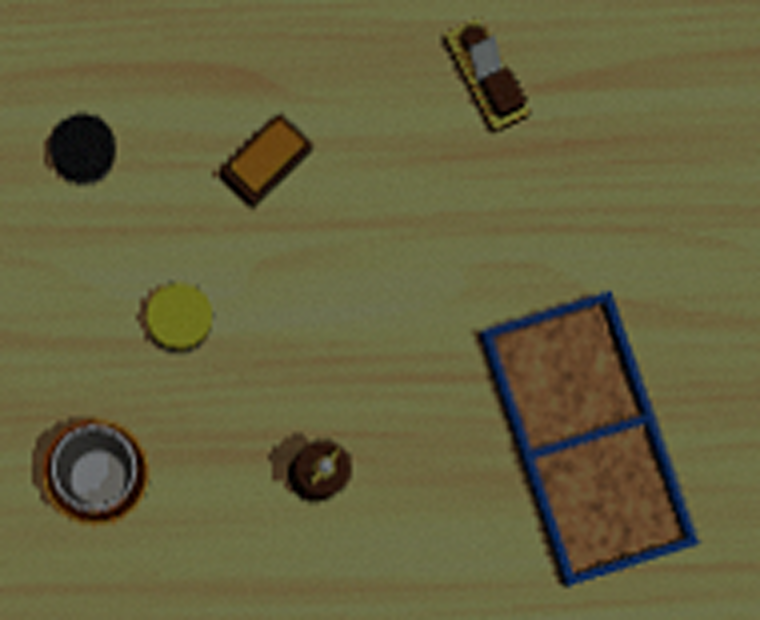

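View pics/s_a.png

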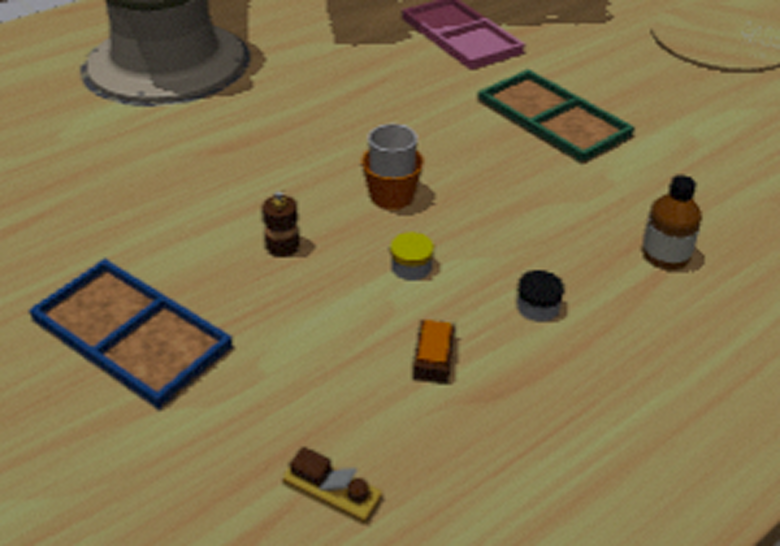

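Top crop shows the scale-4 positions: yellow lid (178,316), amber cake (266,157), clamp spool (321,470), white rim (95,468). The tray sizes come out at 185x95, as given. Next I'll measure the objects from both views.

```bash
python3 - <<'E'
from h import *
d=env.get_image('top'); s=env.get_image('scene')
def meas(v,n,lo,hi,box,z):
    m=mask(v,lo,hi,box); m=cv2.morphologyEx(m,cv2.MORPH_CLOSE,np.ones((3,3)))
    c=big(m).reshape(-1,2); w=(onz(v,c,z)[:,:2]*1000).astype(np.float32)
    print(n,'minrect',[np.round(q,1) for q in cv2.minAreaRect(w)],'fitell',[np.round(q,1) for q in cv2.fitEllipse(w)])
for v in (d,s):
  h=cv2.cvtColor(v['img'],cv2.COLOR_RGB2HSV)
  for p in ([(269,158),(291,119),(304,200),(248,190),(256,199),(260,197)] if v is d else [(278,214),(287,251),(228,200),(271,178)]): print(p,h[p[1],p[0]])
meas(d,'yel top',(24,180,80),(34,255,255),(255,145,285,172),.03)
meas(s,'yel scn',(24,240,80),(34,255,255),(265,205,295,222),.03)
meas(d,'ros top',(8,180,70),(20,255,255),(275,105,305,135),.026)
meas(s,'ros scn',(8,220,120),(20,255,255),(275,240,300,262),.026)
meas(d,'clamp top',(0,60,0),(22,255,75),(296,187,316,207),.058)
meas(d,'cup top',(0,0,0),(180,70,255),(232,180,266,215),.084)
meas(d,'orange top',(0,150,0),(20,255,255),(232,180,266,215),.052)
meas(d,'blk',(0,0,0),(180,255,50),(232,105,258,128),.03)
E
```

```text
(269, 158) [ 31 189 112]
(291, 119) [ 17 214 107]
(304, 200) [ 15 185  62]
(248, 190) [50 19 41]
(256, 199) [30 26 40]
(260, 197) [  9 230  31]
(278, 214) [ 30 255 144]
(287, 251) [ 16 255 146]
(228, 200) [ 17 163  47]
(271, 178) [ 0  3 90]
yel top minrect [array([559.9,   3.4]), array([41.3, 39.2]), np.float64(88.2)] fitell [array([560.8,   3.9]), array([40.1, 42. ]), np.float64(160.9)]
yel scn minrect [array([ 5.619e+02, -5.000e-01]), array([38.5, 37.2]), np.float64(52.6)] fitell [array([562.5,  -1. ]), array([40.1, 41.1]), np.float64(138.0)]
ros top minrect [array([674.5, -62.1]), array([26.1, 48.7]), np.float64(42.0)] fitell [array([674.5, -61.9]), array([26.8, 61.1]), np.float64(43.6)]
ros scn minrect [array([674.6, -65.3]), array([23.6, 48.7]), np.float64(42.6)] fitell [array([674.6, -65.4]), array([25.2, 56.5]), np.float64(42.2)]
clamp top minrect [array([450.6, -84. ]), array([42.4, 39.9]), np.float64(87.7)] fitell [array([450.9, -82.4]), array([39.2, 46.3]), np.float64(161.1)]
cup top minrect [array([452.7,  63.4]), array([51.8, 54.6]), np.float64(88.3)] fitell [array([452.4,  63.6]), array([52.7, 54.6]), np.float64(68.3)]
orange top minrect [array([453.2,  64.6]), array([69.4, 67. ]), np.float64(88.3)] fitell [array([453.3,  64.7]), array([67.7, 69.6]), np.float64(144.9)]
blk minrect [array([681.7,  68. ]), array([45. , 46.4]), np.float64(88.0)] fitell [array([682.4,  67.7]), array([45.1, 47.8]), np.float64(99.4)]
```

Call:
{"name": "jog_arm", "arguments": {"deltas": [[[100,0.025,-0.0365,0,0,0,0],[100,0.025,-0.0365,0,0,0,0],[100,0.025,-0.0365,0,0,0,0],[100,0.025,-0.0365,0,0,0,0],[100,0.025,-0.0365,0,0,0,0],[100,0.025,-0.0365,0,0,0,0],[100,0.025,-0.0365,0,0,0,0],[100,0.025,-0.0365,0,0,0,0],[100,0.025,-0.0365,0,0,0,0],[100,0.025,-0.0365,0,0,0,0],[100,0.025,-0.0365,0,0,0,0],[100,0.025,-0.0365,0,0,0,0]]], "newtons": 15}}

```text
t: 1.5
eef_pos: [0.4513, 0.0632, 0.2468]
eef_rot: [0.802, 0.597, 0.0, 0.0]
ft_force: [0.0, 1.3, 0.7]
gripper_width: 0.088
```

```bash
python3 - <<'E'
from h import *
d=env.get_image('wrist'); cv2.imwrite('pics/w1.png',d['img'][:,:,::-1]); print(env.observe()['eef_pos'],env.observe()['qpos'])
V=np.array(d['view']);print(-V[:3,:3].T@V[:3,3], V[2,:3])
E
```

```text
[0.45412118 0.05890707 0.24653725] [-0.12681781  0.16391682  1.68842552 -0.00186513  1.28762888 -1.40277992]
[0.3790457  0.08597031 0.38563624] [-0.28326061  0.0836667   0.95538647]
```

View pics/w1.png

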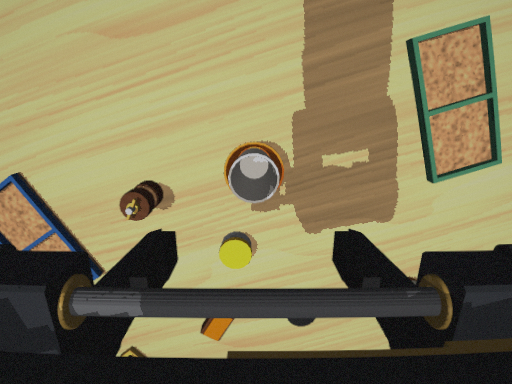

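The wrist view shows the cup rim at (254,178), clamp (140,200), yellow tin (236,252) and both trays. I'll let the arm settle, then measure again.

Call:
{"name": "jog_arm", "arguments": {"deltas": [[[100,0,0,0,0,0,0],[100,0,0,0,0,0,0],[100,0,0,0,0,0,0]]]}}

```text
t: 1.85
eef_pos: [0.45, 0.0659, 0.2468]
eef_rot: [0.802, 0.598, 0.0, -0.0]
ft_force: [0.1, 1.0, 0.7]
gripper_width: 0.0885
```

```bash
python3 - <<'E'
from h import *
d=env.get_image('wrist'); cv2.imwrite('pics/w2.png',d['img'][:,:,::-1]); print(env.observe()['eef_pos'],d['dist_coeffs'])
def meas(n,lo,hi,box,z,k=3):
    m=mask(d,lo,hi,box); m=cv2.morphologyEx(m,cv2.MORPH_CLOSE,np.ones((k,k)))
    c=cv2.convexHull(big(m)).reshape(-1,2); w=(onz(d,c,z)[:,:2]*1000).astype(np.float32)
    print(n,'minrect',[np.round(q,1) for q in cv2.minAreaRect(w)],'fitell',[np.round(q,1) for q in cv2.fitEllipse(w)])
meas('yel',(24,180,80),(34,255,255),(215,235,260,272),.03)
meas('cup',(0,0,0),(180,70,255),(215,135,290,210),.084)
meas('green',(50,90,30),(90,255,255),(400,10,505,190),.016)
up(d,(100,120,300,280),4,'w2a.png')
E
```

```text
[0.45003493 0.06597252 0.24689081] [-0.04846643  0.          0.          0.          0.        ]
yel minrect [array([561.6,   3.9]), array([43.1, 43.7]), np.float64(73.1)] fitell [array([561.2,   4. ]), array([44.4, 44.9]), np.float64(61.2)]
cup minrect [array([452.6,  63.2]), array([56. , 55.7]), np.float64(26.4)] fitell [array([451.2,  63.4]), array([54.2, 60. ]), np.float64(72.4)]
green minrect [array([450.9, 332.7]), array([185.5, 101. ]), np.float64(0.8)] fitell [array([447.3, 329.9]), array([129.5, 243.7]), np.float64(89.3)]
```

View pics/w2a.png

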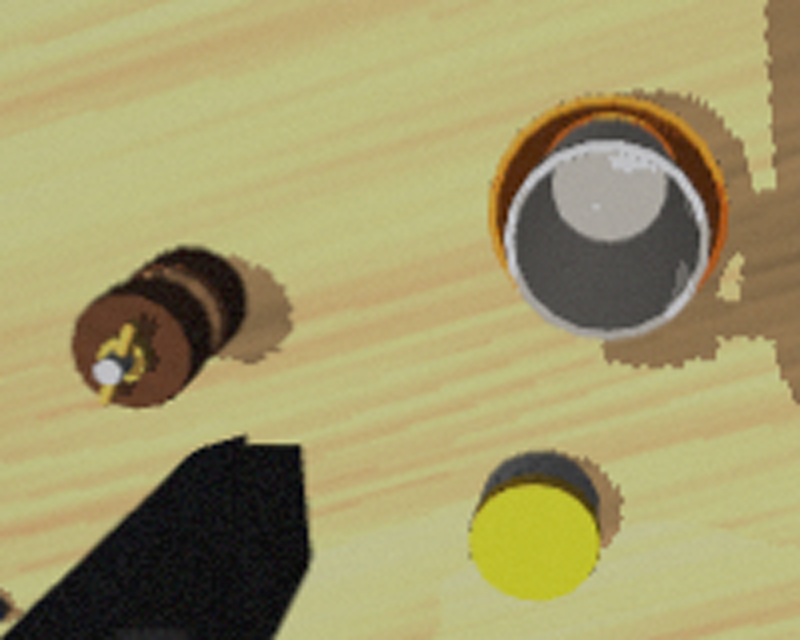

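The clamp and tin are upright, and the cup is at (452.6,63.3) in both views. Lowering to TCP z 0.066 (tips at 58 mm, clear of the orange rim at 52).

Call:
{"name": "jog_arm", "arguments": {"deltas": [[[100,0.002,-0.002,-0.03,0,0,0],[100,0,0,-0.04,0,0,0],[100,0,0,-0.04,0,0,0],[100,0,0,-0.035,0,0,0],[100,0,0,-0.02,0,0,0],[100,0,0,-0.016,0,0,0],[100,0,0,0,0,0,0],[100,0,0,0,0,0,0]]], "newtons": 12}}

```text
t: 2.7
eef_pos: [0.4526, 0.0635, 0.0663]
eef_rot: [0.802, 0.598, 0.0, 0.0]
ft_force: [-0.2, -0.4, 0.6]
gripper_width: 0.0885
```

Call:
{"name": "jog_arm", "arguments": {"deltas": [[[50,0,0,0,0,0,0],[50,0,0,0,0,0,0],[50,0,0,0,0,0,0],[50,0,0,0,0,0,0],[50,0,0,0,0,0,0],[50,0,0,0,0,0,0],[50,0,0,0,0,0,0],[50,0,0,0,0,0,0],[50,0,0,0,0,0,0]]], "newtons": 12}}

```text
t: 3.6
eef_pos: [0.4527, 0.0629, 0.0659]
eef_rot: [0.802, 0.597, 0.0, 0.0]
ft_force: [-0.2, -1.5, 4.3]
gripper_width: 0.0547
```

Call:
{"name": "jog_arm", "arguments": {"deltas": [[[50,0,0,0.005,0,0,0],[50,0,0,0.01,0,0,0],[50,0,0,0.015,0,0,0],[50,0,0,0.02,0,0,0],[50,0,0,0.02,0,0,0],[50,0,0,0.02,0,0,0],[50,0,0,0.02,0,0,0],[50,0,0,0.01,0,0,0],[50,0,0,0,0,0,0],[50,0,0,0,0,0,0]]]}}

```text
t: 4.6
eef_pos: [0.4522, 0.063, 0.1852]
eef_rot: [0.802, 0.597, -0.0, -0.0]
ft_force: [-0.4, -0.8, -0.1]
gripper_width: 0.0548
```

```bash
python3 - <<'E'
from h import *
d=env.get_image('scene'); up(d,(160,90,380,255),3.5,'s3.png');d=env.get_image('wrist'); cv2.imwrite('pics/w3.png',d['img'][:,:,::-1])
E
```

```text
(no output)
```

View pics/s3.png

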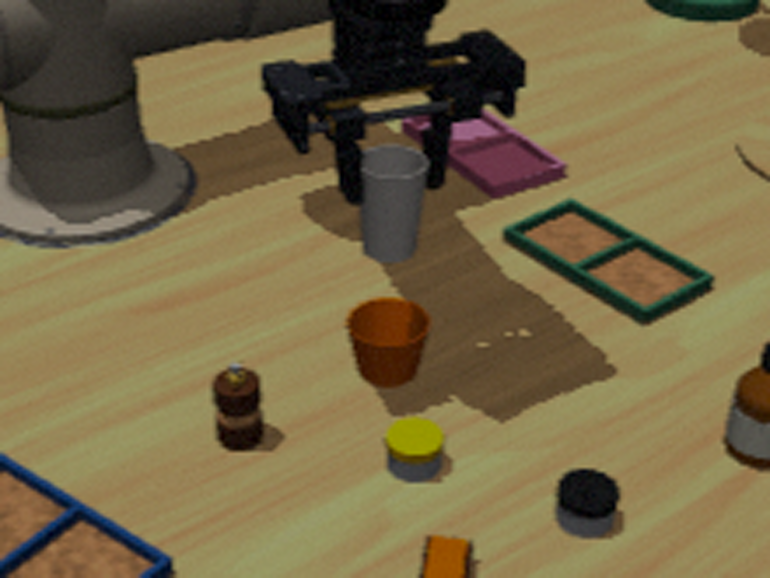

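View pics/w3.png

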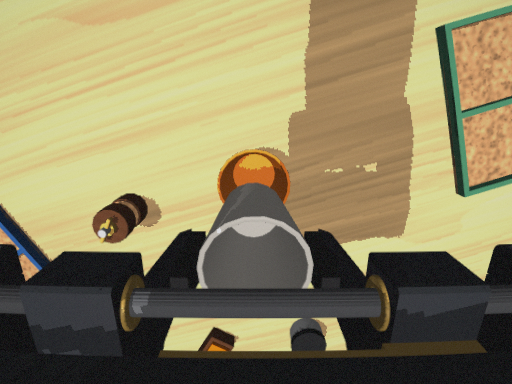

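The white cup is clear of the orange one, which still stands upright at (390,340) in the crop. Carrying it to the green tray's near compartment (406,333).

Call:
{"name": "jog_arm", "arguments": {"deltas": [[[50,-0.005,0.03,0,0,0,0],[50,-0.005,0.03,0,0,0,0],[50,-0.005,0.03,0,0,0,0],[50,-0.005,0.03,0,0,0,0],[50,-0.005,0.03,0,0,0,0],[50,-0.005,0.03,0,0,0,0],[50,-0.005,0.03,0,0,0,0],[50,-0.005,0.03,0,0,0,0],[50,-0.005,0.02,0,0,0,0],[50,-0.001,0.01,0,0,0,0],[50,0,0,0,0,0,0],[50,0,0,0,0,0,0]]]}}

```text
t: 5.9
eef_pos: [0.4067, 0.3323, 0.1853]
eef_rot: [0.802, 0.597, -0.0, 0.0]
ft_force: [-0.2, 0.0, 1.1]
gripper_width: 0.055
```

Call:
{"name": "jog_arm", "arguments": {"deltas": [[[50,0,0,-0.02,0,0,0],[50,0,0,-0.03,0,0,0],[50,0,0,-0.02,0,0,0],[50,0,0,-0.02,0,0,0],[50,0,0,-0.013,0,0,0],[50,0,0,0,0,0,0],[50,0,0,0,0,0,0]]]}}

```text
t: 6.6
eef_pos: [0.407, 0.3328, 0.0833]
eef_rot: [0.802, 0.597, 0.0, 0.0]
ft_force: [0.1, 0.6, -0.3]
gripper_width: 0.055
```

```bash
python3 - <<'E'
from h import *
d=env.get_image('scene'); up(d,(240,70,400,200),4,'s4.png');d=env.get_image('wrist'); cv2.imwrite('pics/w4.png',d['img'][:,:,::-1])
E
```

```text
(no output)
```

View pics/s4.png

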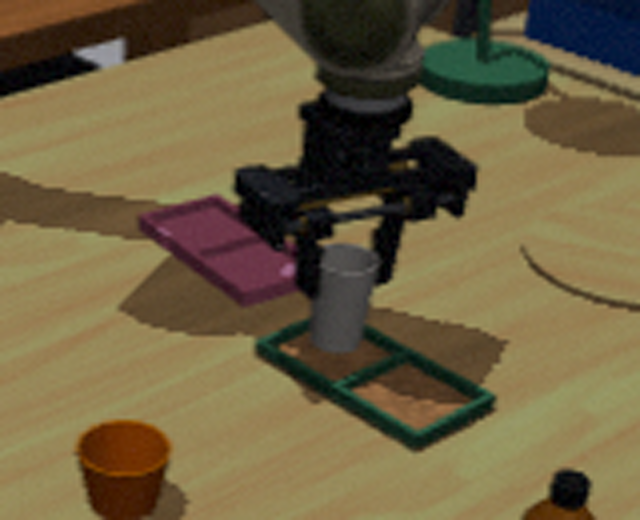

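View pics/w4.png

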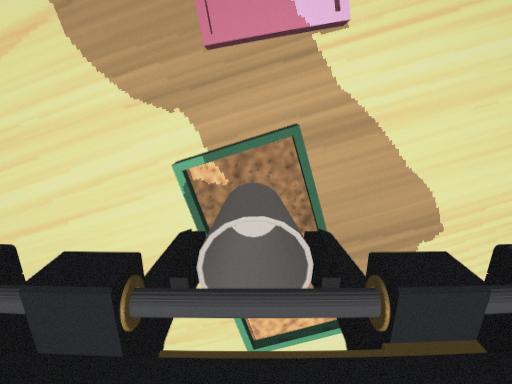

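The cup hangs centred over the near compartment. Lowering the last 16 mm slowly.

Call:
{"name": "jog_arm", "arguments": {"deltas": [[[50,0,0,-0.008,0,0,0],[50,0,0,-0.004,0,0,0],[50,0,0,-0.002,0,0,0],[50,0,0,-0.001,0,0,0],[50,0,0,-0.001,0,0,0],[50,0,0,0,0,0,0],[50,0,0,0,0,0,0]]]}}

```text
t: 7.4
eef_pos: [0.4067, 0.333, 0.067]
eef_rot: [0.802, 0.597, 0.0, 0.0]
ft_force: [-0.1, -1.5, 1.9]
gripper_width: 0.0548
```

Call:
{"name": "jog_arm", "arguments": {"deltas": [[[50,0,0,-0.001,0,0,0],[50,0,0,0,0,0,0],[50,0,0,0,0,0,0]]]}}

```text
t: 7.7
eef_pos: [0.4069, 0.3329, 0.0667]
eef_rot: [0.802, 0.597, 0.0, 0.0]
ft_force: [-2.9, -4.3, 10.9]
gripper_width: 0.0545
```

Call:
{"name": "jog_arm", "arguments": {"deltas": [[[68,0,0,0,0,0,0],[68,0,0,0,0,0,0],[85,0,0,0,0,0,0],[95,0,0,0,0,0,0],[95,0,0,0,0,0,0],[95,0,0,0.02,0,0,0],[95,0,0,0.03,0,0,0],[95,0,0,0.04,0,0,0],[95,0,0,0.03,0,0,0],[95,0,0,0.01,0,0,0],[95,0,0,0,0,0,0]]]}}

```text
t: 8.8
eef_pos: [0.4068, 0.3331, 0.1963]
eef_rot: [0.802, 0.597, 0.001, 0.0]
ft_force: [0.2, 0.5, -0.3]
gripper_width: 0.0837
```

```bash
python3 - <<'E'
from h import *
d=env.get_image('scene'); up(d,(240,70,400,200),4,'s5.png');d=env.get_image('wrist'); cv2.imwrite('pics/w5.png',d['img'][:,:,::-1])
E
```

```text
(no output)
```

View pics/s5.png

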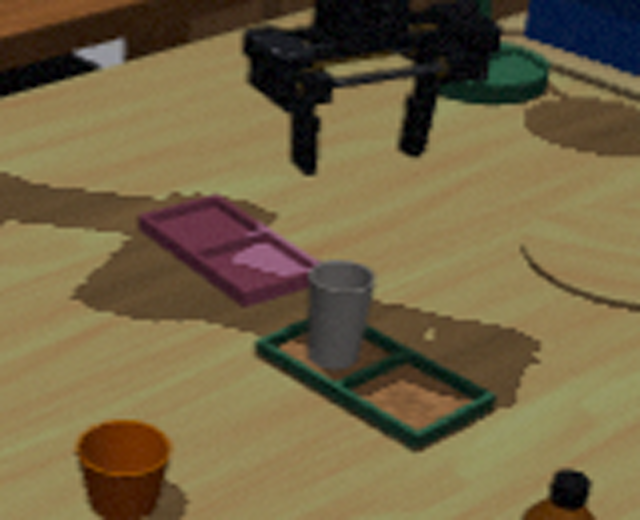

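View pics/w5.png

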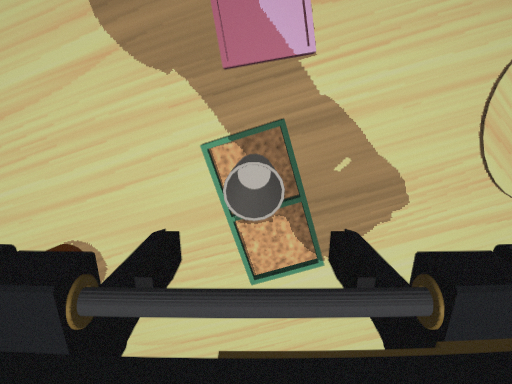

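The white cup stands upright in the near green compartment. Next is the clamp.

Call:
{"name": "jog_arm", "arguments": {"deltas": [[[100,0.004,-0.036,0,0,0,0],[100,0.004,-0.04,0,0,0,0],[100,0.004,-0.04,0,0,0,0],[100,0.004,-0.04,0,0,0,0],[100,0.004,-0.04,0,0,0,0],[100,0.004,-0.04,0,0,0,0],[100,0.004,-0.04,0,0,0,0],[100,0.004,-0.04,0,0,0,0],[100,0.004,-0.04,0,0,0,0],[100,0.004,-0.04,0,0,0,0],[100,0.004,-0.02,0,0,0,0],[100,0,0,0,0,0,0]]]}}

```text
t: 10.1
eef_pos: [0.4502, -0.0849, 0.194]
eef_rot: [0.803, 0.596, -0.001, -0.001]
ft_force: [-0.3, 0.8, 0.3]
gripper_width: 0.0882
```

Call:
{"name": "jog_arm", "arguments": {"deltas": [[[100,0,0,0,0,0,0],[100,0,0,0,0,0,0]]]}}

```text
t: 10.3
eef_pos: [0.4502, -0.0819, 0.1951]
eef_rot: [0.802, 0.598, -0.0, -0.001]
ft_force: [-0.6, -0.5, 0.1]
gripper_width: 0.0876
```

```bash
python3 - <<'E'
from h import *
d=env.get_image('wrist'); up(d,(120,60,390,260),2.8,'w6.png')
print(env.observe()['eef_pos'])
E
```

```text
[ 0.45027575 -0.08193041  0.19529725]
```

View pics/w6.png

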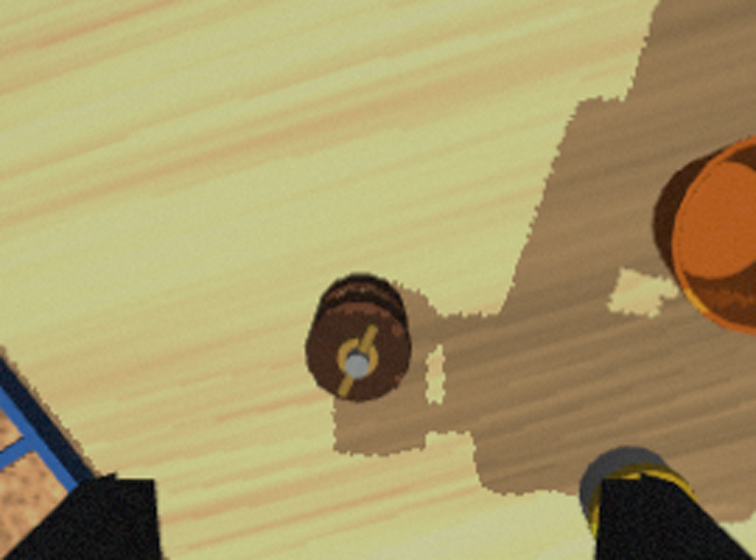

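```bash
python3 - <<'E'
from h import *
d=env.get_image('wrist'); print(onz(d,[[247.5,190.4]],.074),onz(d,[[247.9,184.6]],.058),onz(d,[[229,184.6],[266.8,184.6]],.058))
E
```

```text
[[ 0.45091537 -0.08755312  0.074     ]] [[ 0.44976126 -0.08716023  0.058     ]] [[ 0.44441973 -0.10512434  0.058     ]
 [ 0.45509791 -0.06920036  0.058     ]]
```

Clamp centre at (450,-87), 37.5 mm across as expected. Descending to TCP z 0.036 (pads on the upper spool).

Call:
{"name": "jog_arm", "arguments": {"deltas": [[[100,0,-0.003,-0.02,0,0,0],[100,0,-0.002,-0.04,0,0,0],[100,0,0,-0.04,0,0,0],[100,0,0,-0.03,0,0,0],[100,0,0,-0.02,0,0,0],[100,0,0,-0.01,0,0,0],[100,0,0,0,0,0,0],[100,0,0,0,0,0,0]]], "newtons": 25}}

```text
t: 11.2
eef_pos: [0.451, -0.088, 0.0365]
eef_rot: [0.802, 0.597, 0.0, 0.001]
ft_force: [-0.8, -0.1, 0.8]
gripper_width: 0.088
```

Call:
{"name": "jog_arm", "arguments": {"deltas": [[[30,0,0,0,0,0,0],[30,0,0,0,0,0,0],[30,0,0,0,0,0,0],[30,0,0,0,0,0,0],[30,0,0,0,0,0,0],[30,0,0,0,0,0,0],[30,0,0,0,0,0,0],[30,0,0,0,0,0,0],[30,0,0,0,0,0,0],[30,0,0,0,0,0,0]]], "newtons": 25}}

```text
t: 12.2
eef_pos: [0.4505, -0.0881, 0.0357]
eef_rot: [0.802, 0.597, -0.0, 0.0]
ft_force: [-0.9, -0.0, 0.6]
gripper_width: 0.037
```

Call:
{"name": "jog_arm", "arguments": {"deltas": [[[30,0,0,0.01,0,0,0],[30,0,0,0.02,0,0,0],[30,0,0,0.04,0,0,0],[30,0,0,0.04,0,0,0],[30,0,0,0.03,0,0,0],[30,0,0,0.01,0,0,0],[30,0,0,0,0,0,0]]]}}

```text
t: 12.9
eef_pos: [0.4507, -0.0881, 0.1864]
eef_rot: [0.802, 0.597, 0.0, 0.001]
ft_force: [0.3, -0.1, -1.8]
gripper_width: 0.0367
```

Call:
{"name": "jog_arm", "arguments": {"deltas": [[[30,0.004,0.022,0,0,0,0],[30,0.004,0.04,0,0,0,0],[30,0.004,0.04,0,0,0,0],[30,0.004,0.04,0,0,0,0],[30,0.004,0.04,0,0,0,0],[30,0.004,0.04,0,0,0,0],[30,0.004,0.04,0,0,0,0],[30,0.004,0.04,0,0,0,0],[30,0.004,0.04,0,0,0,0],[30,0.004,0.04,0,0,0,0],[30,0.004,0.03,0,0,0,0],[30,0.001,0.01,0,0,0,0]]]}}

```text
t: 14.1
eef_pos: [0.4946, 0.336, 0.183]
eef_rot: [0.801, 0.598, -0.002, -0.001]
ft_force: [0.3, 0.2, -1.4]
gripper_width: 0.0371
```

Call:
{"name": "jog_arm", "arguments": {"deltas": [[[30,0,0,0,0,0,0],[30,0,0,0,0,0,0],[30,0,0,0,0,0,0]]]}}

```text
t: 14.4
eef_pos: [0.4956, 0.3327, 0.1854]
eef_rot: [0.802, 0.597, -0.0, 0.0]
ft_force: [-0.3, -0.4, -2.0]
gripper_width: 0.0372
```

```bash
python3 - <<'E'
from h import *
d=env.get_image('scene'); up(d,(200,40,400,200),4,'s7.png')
E
```

```text
(no output)
```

View pics/s7.png

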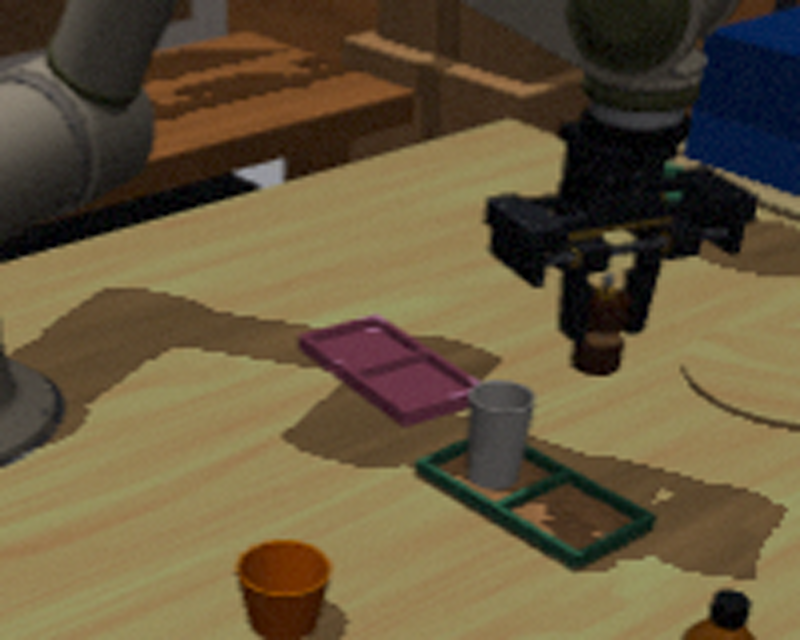

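Call:
{"name": "jog_arm", "arguments": {"deltas": [[[30,0.002,0.001,-0.02,0,0,0],[30,0,0,-0.04,0,0,0],[30,0,0,-0.035,0,0,0],[30,0,0,-0.025,0,0,0],[30,0,0,-0.012,0,0,0],[30,0,0,-0.006,0,0,0],[30,0,0,-0.003,0,0,0],[30,0,0,-0.002,0,0,0],[30,0,0,-0.001,0,0,0],[30,0,0,0,0,0,0],[30,0,0,0,0,0,0]]]}}

```text
t: 15.55
eef_pos: [0.4977, 0.3351, 0.0422]
eef_rot: [0.802, 0.597, 0.0, 0.0]
ft_force: [1.1, 0.7, -0.8]
gripper_width: 0.0367
```

Call:
{"name": "jog_arm", "arguments": {"deltas": [[[30,0,0,-0.001,0,0,0],[30,0,0,-0.001,0,0,0],[30,0,0,0,0,0,0],[30,0,0,0,0,0,0]]]}}

```text
t: 15.95
eef_pos: [0.4978, 0.335, 0.0407]
eef_rot: [0.802, 0.597, 0.0, 0.0]
ft_force: [-2.2, -2.2, 6.2]
gripper_width: 0.0374
```

Call:
{"name": "jog_arm", "arguments": {"deltas": [[[48,0,0,0,0,0,0],[48,0,0,0,0,0,0],[60,0,0,0,0,0,0],[80,0,0,0,0,0,0],[80,0,0,0,0,0,0],[80,0,0,0.02,0,0,0],[80,0,0,0.04,0,0,0],[80,0,0,0.04,0,0,0],[80,0,0,0.04,0,0,0],[80,0,0,0.02,0,0,0],[80,0,0,0,0,0,0]]]}}

```text
t: 17.05
eef_pos: [0.4985, 0.3354, 0.2027]
eef_rot: [0.802, 0.597, 0.003, 0.001]
ft_force: [0.0, -0.0, -0.7]
gripper_width: 0.0704
```

```bash
python3 - <<'E'
from h import *
d=env.get_image('scene'); up(d,(200,40,400,200),4,'s8.png')
E
```

```text
(no output)
```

View pics/s8.png

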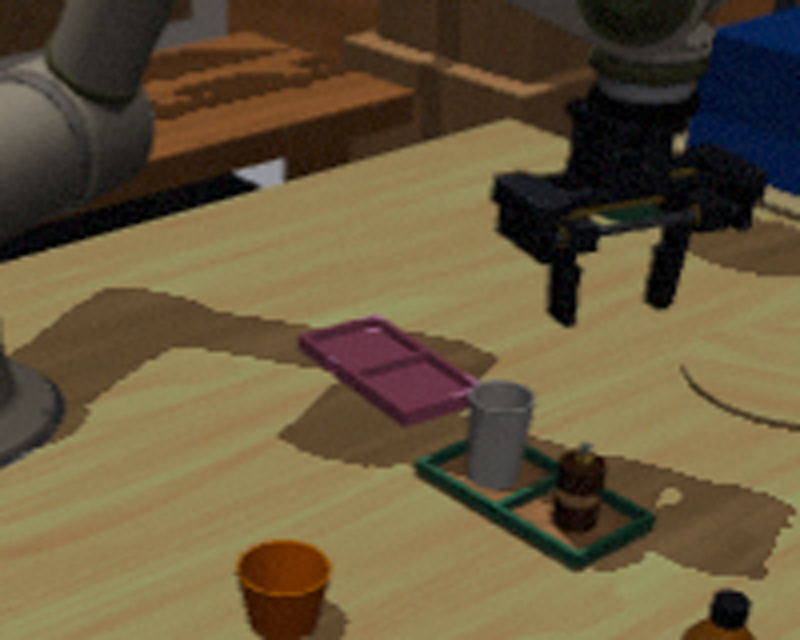

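Both gluing-kit items stand upright in the green tray. Heading to the rosin, turning the jaws -31° about z to close across its 34 mm side.

Call:
{"name": "jog_arm", "arguments": {"deltas": [[[100,0.008,-0.019,0,0,0,-1],[100,0.016,-0.036,0,0,0,-3],[100,0.016,-0.036,0,0,0,-3],[100,0.016,-0.036,0,0,0,-3],[100,0.016,-0.036,0,0,0,-3],[100,0.016,-0.036,0,0,0,-3],[100,0.016,-0.036,0,0,0,-3],[100,0.016,-0.036,0,0,0,-3],[100,0.016,-0.036,0,0,0,-3],[100,0.016,-0.036,0,0,0,-3],[100,0.016,-0.036,0,0,0,-3],[100,0.008,-0.02,0,0,0,0]]]}}

```text
t: 18.3
eef_pos: [0.6736, -0.0669, 0.1968]
eef_rot: [0.933, 0.359, -0.001, -0.001]
ft_force: [-0.0, 1.1, -0.1]
gripper_width: 0.0882
```

Call:
{"name": "jog_arm", "arguments": {"deltas": [[[100,0,0,0,0,0,0],[100,0,0,0,0,0,0],[100,0,0,0,0,0,0]]]}}

```text
t: 18.6
eef_pos: [0.6731, -0.0628, 0.1989]
eef_rot: [0.932, 0.362, -0.001, -0.001]
ft_force: [0.1, -0.5, -0.3]
gripper_width: 0.0879
```

```bash
python3 - <<'E'
from h import *
d=env.get_image('wrist'); cv2.imwrite('pics/w9.png',d['img'][:,:,::-1]); o=env.observe(); print(o['eef_pos'],o['eef_rot'],o['qpos'])
m=mask(d,(6,180,90),(20,255,255),(200,120,300,235)); c=big(m); print(cv2.boundingRect(c))
w=(onz(d,c.reshape(-1,2),.026)[:,:2]*1000).astype(np.float32); print(cv2.minAreaRect(w))
x,y,z,ww=o['eef_rot']; print(np.degrees(np.arctan2(2*(x*y+z*ww),1-2*(y*y+z*z))))
E
```

```text
[ 0.67322169 -0.06272879  0.19932231] [ 9.32251802e-01  3.61809887e-01 -3.03708639e-04 -3.01113374e-04] [-2.65819312e-01  6.90854665e-01  1.03614744e+00  1.25167001e-04
  1.41543692e+00 -1.00625596e+00]
(243, 155, 24, 44)
((675.076171875, -62.57723617553711), (25.226167678833008, 49.39030838012695), 43.10886764526367)
42.42279002651034
```

View pics/w9.png

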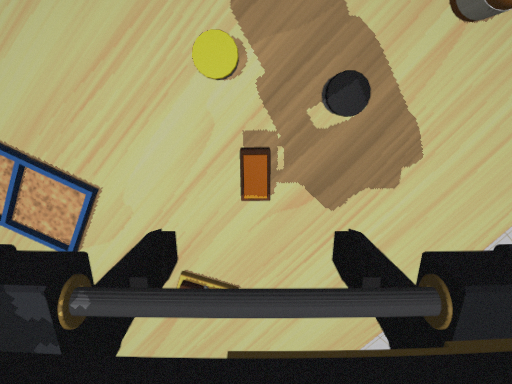

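The rosin is at (675,-62.6), turned 43°, with the jaws at 42.4°. Descending to TCP z 0.016 (tips at 8 mm).

Call:
{"name": "jog_arm", "arguments": {"deltas": [[[100,0.002,0,-0.02,0,0,0.4],[100,0,0,-0.04,0,0,0],[100,0,0,-0.04,0,0,0],[100,0,0,-0.04,0,0,0],[100,0,0,-0.025,0,0,0],[100,0,0,-0.012,0,0,0],[100,0,0,-0.006,0,0,0],[100,0,0,0,0,0,0],[100,0,0,0,0,0,0]]], "newtons": 20}}

```text
t: 19.55
eef_pos: [0.6763, -0.064, 0.0183]
eef_rot: [0.931, 0.364, 0.001, 0.001]
ft_force: [-0.1, 0.8, 0.2]
gripper_width: 0.0882
```

Call:
{"name": "jog_arm", "arguments": {"deltas": [[[25,0,0,0,0,0,0],[25,0,0,0,0,0,0],[25,0,0,0,0,0,0],[25,0,0,0,0,0,0],[25,0,0,0,0,0,0],[25,0,0,0,0,0,0],[25,0,0,0,0,0,0],[25,0,0,0,0,0,0],[25,0,0,0,0,0,0],[25,0,0,0,0,0,0]]]}}

```text
t: 20.55
eef_pos: [0.6755, -0.064, 0.0167]
eef_rot: [0.931, 0.364, -0.0, -0.0]
ft_force: [0.1, 0.8, -0.3]
gripper_width: 0.0339
```

Call:
{"name": "jog_arm", "arguments": {"deltas": [[[25,0,0,0.01,0,0,0],[25,0,0,0.02,0,0,0],[25,0,0,0.04,0,0,0],[25,0,0,0.04,0,0,0],[25,0,0,0.03,0,0,0],[25,0,0,0.01,0,0,0],[25,0,0,0,0,0,0]]]}}

```text
t: 21.25
eef_pos: [0.6758, -0.0641, 0.1679]
eef_rot: [0.931, 0.364, 0.001, 0.001]
ft_force: [-0.7, 0.7, -0.9]
gripper_width: 0.0338
```

Call:
{"name": "jog_arm", "arguments": {"deltas": [[[25,-0.01,-0.011,0,0,0,-2],[25,-0.02,-0.025,0,0,0,-4],[25,-0.02,-0.025,0,0,0,-4],[25,-0.02,-0.025,0,0,0,-4],[25,-0.02,-0.025,0,0,0,-4],[25,-0.02,-0.025,0,0,0,-4],[25,-0.02,-0.025,0,0,0,-4],[25,-0.02,-0.025,0,0,0,-1.2],[25,-0.012,-0.015,0,0,0,0],[25,0,0,0,0,0,0],[25,0,0,0,0,0,0],[25,0,0,0,0,0,0]]]}}

```text
t: 22.45
eef_pos: [0.5139, -0.2641, 0.1659]
eef_rot: [0.991, 0.136, -0.0, -0.001]
ft_force: [-0.3, -0.7, -0.9]
gripper_width: 0.0336
```

```bash
python3 - <<'E'
from h import *
d=env.get_image('wrist'); cv2.imwrite('pics/w10.png',d['img'][:,:,::-1]); o=env.observe()
x,y,z,ww=o['eef_rot']; print(o['eef_pos'],np.degrees(np.arctan2(2*(x*y+z*ww),1-2*(y*y+z*z))))
d=env.get_image('scene'); up(d,(100,120,300,280),4,'s10.png')
E
```

```text
[ 0.513948   -0.26407482  0.16611169] 15.610967510918966
```

View pics/w10.png

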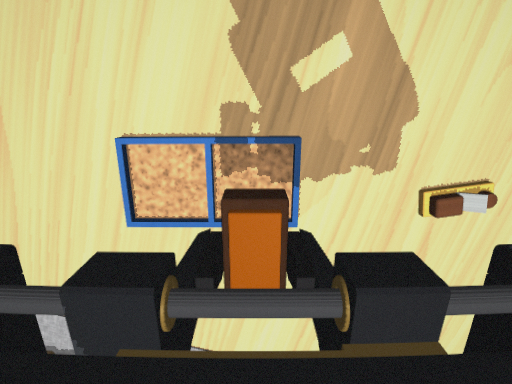

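View pics/s10.png

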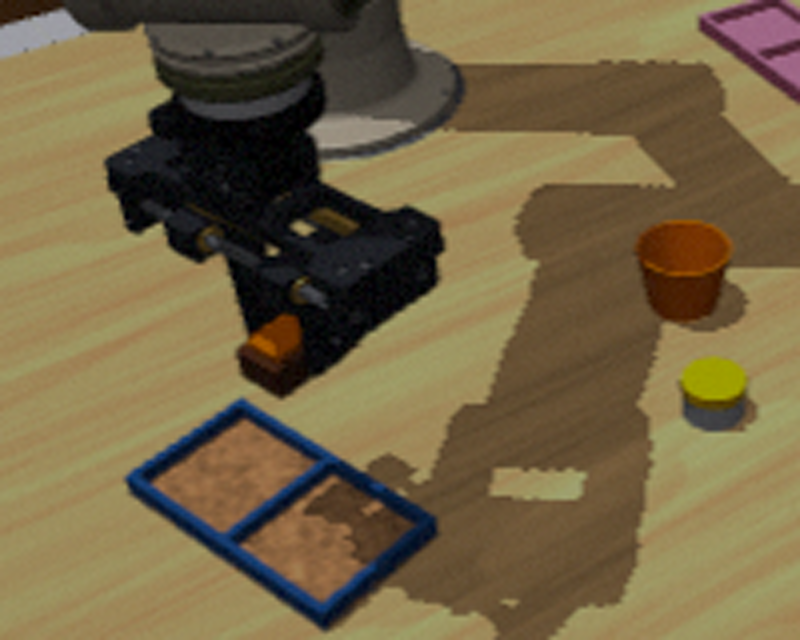

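Rosin is held level above the far blue compartment. In the wrist view the tray's outline corners are about (117,138), (301,136), (298,227) and (127,227). Checking its position.

```bash
python3 - <<'E'
from h import *
d=env.get_image('wrist'); up(d,(105,125,315,240),3.6,'w10a.png')
m=mask(d,(105,120,30),(130,255,255),(105,125,310,235)); c=big(m).reshape(-1,2)
w=onz(d,c,.016)[:,:2]*1000
print(cv2.minAreaRect(w.astype(np.float32)))
print(onz(d,[(117,138),(301,136),(298,227),(127,227)],.016)[:,:2])
# outer edge along right side / cross wall
print(onz(d,[(210,138)],.016))
E
```

```text
((470.30670166015625, -278.1895446777344), (185.78302001953125, 96.36418151855469), 15.730202674865723)
[[ 0.37045183 -0.25726482]
 [ 0.5468831  -0.20636191]
 [ 0.57450467 -0.30013384]
 [ 0.39433946 -0.35088449]]
[[ 0.46060083 -0.23258054  0.016     ]]
```

View pics/w10a.png

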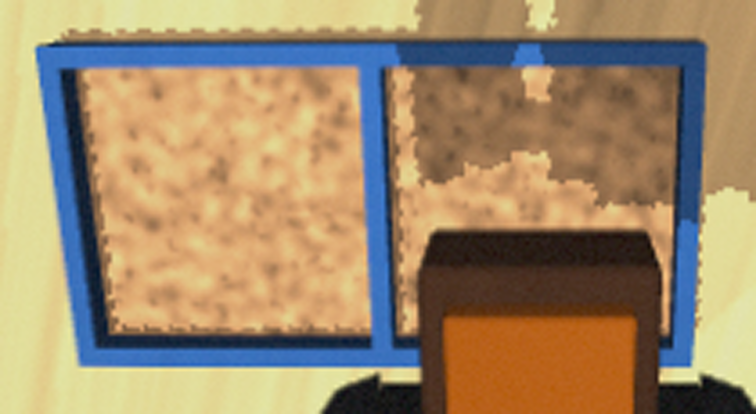

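Blue tray centre is (470,-278) at 15.7°, matching the top view. Lowering to TCP z 0.022.

Call:
{"name": "jog_arm", "arguments": {"deltas": [[[25,0,-0.001,-0.02,0,0,0],[25,0,0,-0.04,0,0,0],[25,0,0,-0.035,0,0,0],[25,0,0,-0.025,0,0,0],[25,0,0,-0.012,0,0,0],[25,0,0,-0.006,0,0,0],[25,0,0,-0.003,0,0,0],[25,0,0,-0.001,0,0,0],[25,0,0,0,0,0,0],[25,0,0,0,0,0,0]]]}}

```text
t: 23.6
eef_pos: [0.5138, -0.2663, 0.0255]
eef_rot: [0.991, 0.135, 0.0, 0.0]
ft_force: [0.5, -0.4, -1.5]
gripper_width: 0.0337
```

Call:
{"name": "jog_arm", "arguments": {"deltas": [[[25,0,0,-0.002,0,0,0],[25,0,0,-0.001,0,0,0],[25,0,0,-0.001,0,0,0],[25,0,0,0,0,0,0],[25,0,0,0,0,0,0]]]}}

```text
t: 24.1
eef_pos: [0.5136, -0.2661, 0.0217]
eef_rot: [0.991, 0.135, 0.0, 0.0]
ft_force: [-3.0, 1.9, 8.9]
gripper_width: 0.0335
```

Contact with the floor; opening a little, then lifting.

Call:
{"name": "jog_arm", "arguments": {"deltas": [[[46,0,0,0,0,0,0],[46,0,0,0,0,0,0],[46,0,0,0,0,0,0],[46,0,0,0.01,0,0,0],[46,0,0,0.02,0,0,0],[60,0,0,0.04,0,0,0],[80,0,0,0.04,0,0,0],[100,0,0,0.04,0,0,0],[100,0,0,0.02,0,0,0],[100,0,0,0,0,0,0]]]}}

```text
t: 25.1
eef_pos: [0.5144, -0.2666, 0.1943]
eef_rot: [0.991, 0.135, 0.002, 0.002]
ft_force: [0.1, 0.1, -0.5]
gripper_width: 0.0784
```

```bash
python3 - <<'E'
from h import *
d=env.get_image('wrist'); cv2.imwrite('pics/w11.png',d['img'][:,:,::-1])
E
```

```text
(no output)
```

View pics/w11.png

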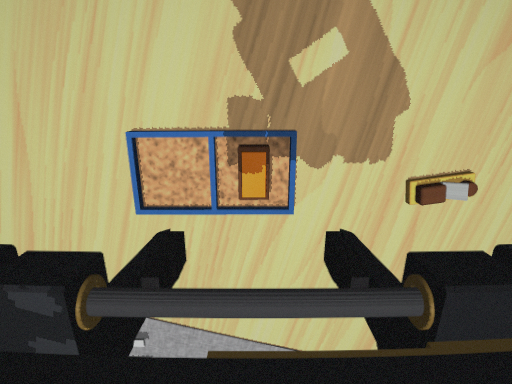

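Rosin lies flat in the far blue compartment (254,170). Now the yellow tin.

Call:
{"name": "jog_arm", "arguments": {"deltas": [[[100,0.003,0.015,0,0,0,0],[100,0.006,0.035,0,0,0,0],[100,0.006,0.035,0,0,0,0],[100,0.006,0.035,0,0,0,0],[100,0.006,0.035,0,0,0,0],[100,0.006,0.035,0,0,0,0],[100,0.006,0.035,0,0,0,0],[100,0.006,0.035,0,0,0,0],[100,0.002,0.01,0,0,0,0],[100,0,0,0,0,0,0],[100,0,0,0,0,0,0],[100,0,0,0,0,0,0]]]}}

```text
t: 26.35
eef_pos: [0.5603, 0.0028, 0.1904]
eef_rot: [0.991, 0.134, -0.0, -0.0]
ft_force: [-0.1, 1.1, -0.1]
gripper_width: 0.0882
```

```bash
python3 - <<'E'
from h import *
d=env.get_image('wrist'); cv2.imwrite('pics/w12.png',d['img'][:,:,::-1]); print(env.observe()['eef_pos'])
c=cv2.convexHull(big(mask(d,(24,170,80),(34,255,255),(200,120,310,235)))); print(cv2.boundingRect(c))
w=(onz(d,c.reshape(-1,2),.03)[:,:2]*1000).astype(np.float32); print(cv2.minAreaRect(w),cv2.fitEllipse(w))
E
```

```text
[0.56037941 0.00284298 0.19051354]
(234, 167, 42, 32)
((564.6194458007812, -1.3065738677978516), (44.42094421386719, 32.105960845947266), 32.059783935546875) ((563.0509033203125, 0.6603533029556274), (35.88319396972656, 46.55942916870117), 115.11742401123047)
```

View pics/w12.png

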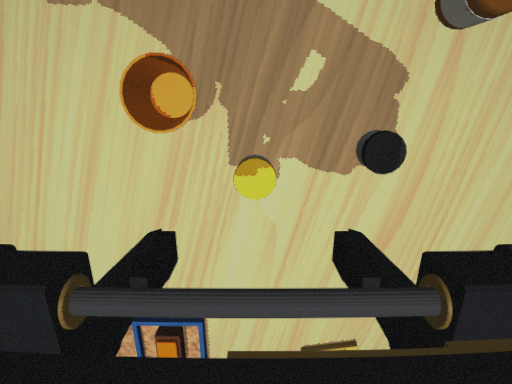

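The lid is partly shadowed at (255,178), so that mask caught only part of it. It is still consistent with the earlier (561,3). Descending to TCP z 0.024.

Call:
{"name": "jog_arm", "arguments": {"deltas": [[[100,0.001,0,-0.02,0,0,0],[100,0,0,-0.04,0,0,0],[100,0,0,-0.04,0,0,0],[100,0,0,-0.035,0,0,0],[100,0,0,-0.02,0,0,0],[100,0,0,-0.01,0,0,0],[100,0,0,-0.002,0,0,0],[100,0,0,0,0,0,0]]], "newtons": 20}}

```text
t: 27.2
eef_pos: [0.562, 0.0035, 0.0244]
eef_rot: [0.991, 0.135, 0.001, 0.0]
ft_force: [-0.3, -0.2, 0.9]
gripper_width: 0.0883
```

Call:
{"name": "jog_arm", "arguments": {"deltas": [[[40,0,0,0,0,0,0],[40,0,0,0,0,0,0],[40,0,0,0,0,0,0],[40,0,0,0,0,0,0],[40,0,0,0,0,0,0],[40,0,0,0,0,0,0],[40,0,0,0,0,0,0],[40,0,0,0,0,0,0],[40,0,0,0,0,0,0]]]}}

```text
t: 28.1
eef_pos: [0.5615, 0.004, 0.0238]
eef_rot: [0.991, 0.135, -0.0, 0.0]
ft_force: [-1.8, 0.7, 2.0]
gripper_width: 0.0454
```

Call:
{"name": "jog_arm", "arguments": {"deltas": [[[40,0,0,0.01,0,0,0],[40,0,0,0.02,0,0,0],[40,0,0,0.04,0,0,0],[40,0,0,0.04,0,0,0],[40,0,0,0.03,0,0,0],[40,0,0,0,0,0,0]]]}}

```text
t: 28.7
eef_pos: [0.5632, 0.0037, 0.1685]
eef_rot: [0.991, 0.135, 0.004, 0.001]
ft_force: [0.2, 0.4, -0.6]
gripper_width: 0.0453
```

Call:
{"name": "jog_arm", "arguments": {"deltas": [[[40,-0.0075,-0.016,0,0,0,0],[40,-0.015,-0.033,0,0,0,0],[40,-0.015,-0.033,0,0,0,0],[40,-0.015,-0.033,0,0,0,0],[40,-0.015,-0.033,0,0,0,0],[40,-0.015,-0.033,0,0,0,0],[40,-0.015,-0.033,0,0,0,0],[40,-0.015,-0.033,0,0,0,0],[40,-0.015,-0.033,0,0,0,0],[40,-0.007,-0.014,0,0,0,0],[40,0,0,0,0,0,0],[40,0,0,0,0,0,0]]]}}

```text
t: 29.9
eef_pos: [0.4272, -0.2892, 0.1634]
eef_rot: [0.991, 0.135, -0.0, -0.0]
ft_force: [0.7, -0.1, -1.5]
gripper_width: 0.0453
```

```bash
python3 - <<'E'
from h import *
d=env.get_image('wrist'); cv2.imwrite('pics/w13.png',d['img'][:,:,::-1]); print(env.observe()['eef_pos'])
d=env.get_image('scene'); up(d,(100,120,300,280),4,'s13.png')
E
```

```text
[ 0.42744966 -0.28883113  0.16346904]
```

View pics/w13.png

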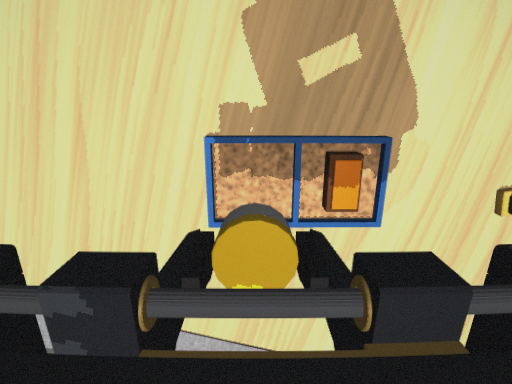

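View pics/s13.png

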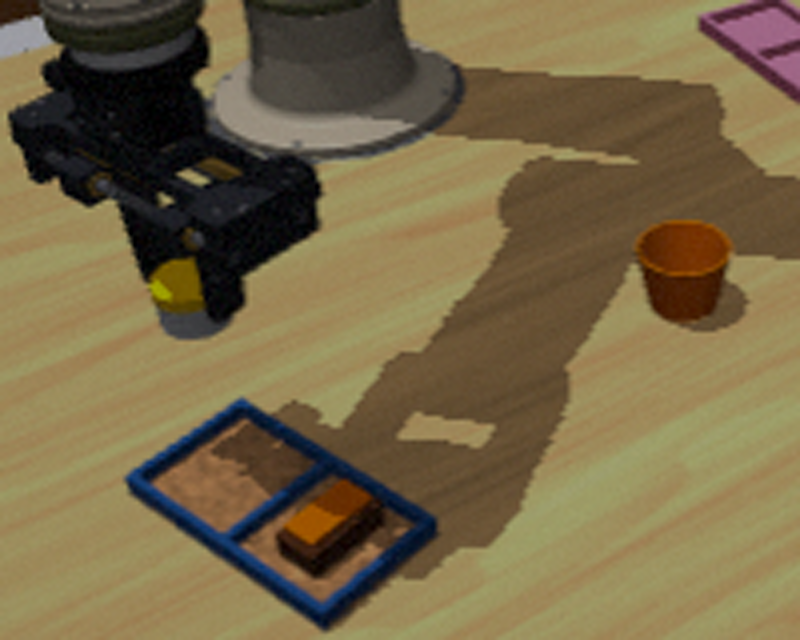

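The tin hangs level over the near blue compartment. Lowering it.

Call:
{"name": "jog_arm", "arguments": {"deltas": [[[40,0,-0.001,-0.02,0,0,0],[40,0,0,-0.04,0,0,0],[40,0,0,-0.03,0,0,0],[40,0,0,-0.02,0,0,0],[40,0,0,-0.012,0,0,0],[40,0,0,-0.006,0,0,0],[40,0,0,-0.003,0,0,0],[40,0,0,-0.001,0,0,0],[40,0,0,0,0,0,0],[40,0,0,0,0,0,0]]]}}

```text
t: 31.0
eef_pos: [0.4273, -0.2913, 0.0323]
eef_rot: [0.991, 0.135, 0.0, 0.0]
ft_force: [-0.8, 0.2, -1.1]
gripper_width: 0.0457
```

Call:
{"name": "jog_arm", "arguments": {"deltas": [[[40,0,0,-0.002,0,0,0],[40,0,0,-0.001,0,0,0],[40,0,0,-0.001,0,0,0],[40,0,0,0,0,0,0],[40,0,0,0,0,0,0]]]}}

```text
t: 31.5
eef_pos: [0.4271, -0.2911, 0.0287]
eef_rot: [0.991, 0.135, 0.0, 0.0]
ft_force: [-3.0, 3.9, 11.3]
gripper_width: 0.0451
```

Call:
{"name": "jog_arm", "arguments": {"deltas": [[[57,0,0,0,0,0,0],[57,0,0,0,0,0,0],[57,0,0,0,0,0,0],[57,0,0,0.01,0,0,0],[57,0,0,0.02,0,0,0],[60,0,0,0.04,0,0,0],[80,0,0,0.04,0,0,0],[100,0,0,0.04,0,0,0],[100,0,0,0.03,0,0,0],[100,0,0,0,0,0,0],[100,0,0,0,0,0,0]]]}}

```text
t: 32.6
eef_pos: [0.4269, -0.2909, 0.208]
eef_rot: [0.991, 0.135, 0.0, 0.0]
ft_force: [0.6, 0.6, -0.8]
gripper_width: 0.088
```

Call:
{"name": "jog_arm", "arguments": {"deltas": [[[100,-0.02,0.03,0.02,0,0,0],[100,-0.02,0.03,0.01,0,0,0],[100,-0.02,0.03,0,0,0,0],[100,-0.01,0.03,0,0,0,0],[100,0,0.03,0,0,0,0],[100,0,0.03,0,0,0,0],[100,0,0,0,0,0,0],[100,0,0,0,0,0,0]]]}}

```text
t: 33.4
eef_pos: [0.3568, -0.1108, 0.237]
eef_rot: [0.991, 0.136, -0.001, -0.0]
ft_force: [0.3, 0.5, 0.1]
gripper_width: 0.0884
```

```bash
python3 - <<'E'
from h import *
d=env.get_image('top'); up(d,(125,80,415,245),2.7,'t14.png'); d=env.get_image('scene'); up(d,(110,80,410,305),2.6,'s14.png')
print(env.observe()['eef_pos'])
E
```

```text
[ 0.35697031 -0.11163615  0.23718587]
```

View pics/t14.png

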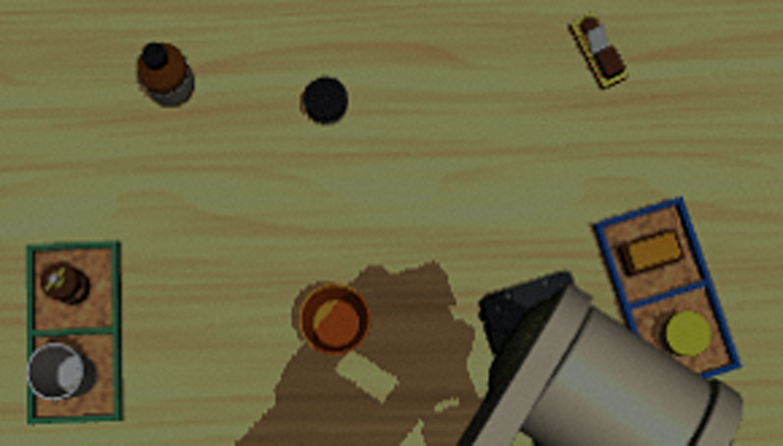

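View pics/s14.png

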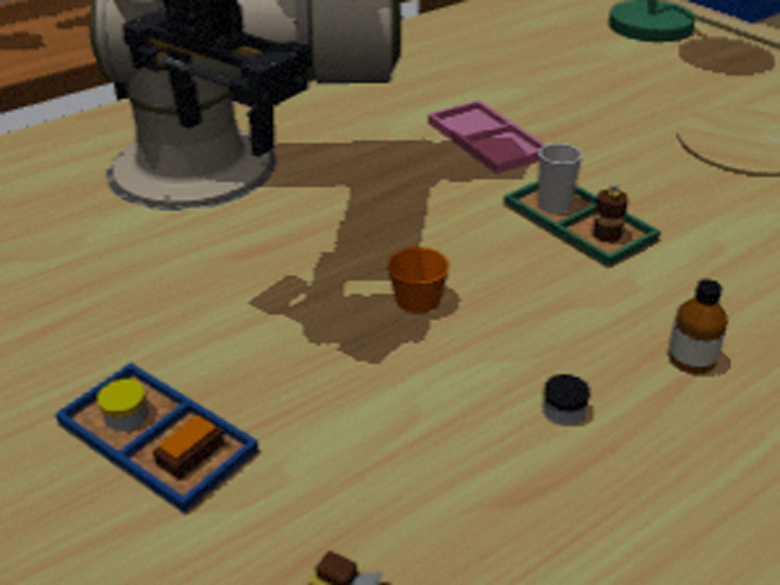

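In the final views, the white cup and clamp stand upright in the green tray, and the yellow tin and rosin lie flat in the blue one. Orange cup, black tin, bottle and plane are where they were. Handing in.

```bash
python3 - <<'E'
from bench import env
print(env.job_done())
E
```

```text
the job is handed in; nothing more can be done
None
```

Both kits are made up and the job is handed in, at about 33.5 s of the 99 s allowed.

- **Green tray:** the white cup is in the near compartment and the spool clamp in the far one.
- **Blue tray:** the yellow-lidded tin is in the near compartment and the rosin block in the far one.

**Last checks:** the final top and scene pictures show all four items right way up inside their compartments. By eye, the orange cup, black-lidded tin, varnish bottle and plane look unmoved. The gripper was clear of everything. The largest force reading I saw was about 12 N, when setting things down; I only read it at the end of each move.

**Measurements that disagreed:**
- The clamp's y differed by about 4 mm between the top view (shadow in the mask) and the wrist view, so I used the wrist value.
- The scene view of the rosin and the tin was off from the top view by about 3–5 mm.
- The last wrist check of the yellow lid caught only part of it, because it was in shadow. I used the earlier position, and the jaws then closed to 45 mm on the 46 mm lid.

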